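# Set the pipe valves for a pressure test

## Robot

A 6-joint arm with a two-finger parallel gripper is mounted at the origin on the work surface. World frame = base frame: x ahead of the robot, y to its left, z up, the work surface at z = 0. Lengths are in m, angles in degrees, forces in N, time in s.
With the tool pointing down it reaches from about 0.4 to 0.825 m from the base axis. Payload 7 kg.
Tool frame: the origin (TCP) lies at the centre of the arm's flange, where the gripper is bolted on; the fingertips stand 178 mm ahead of it and the grasp point (between the pads) lies 159 mm ahead of it; z points along the fingers, y is the line along which they close (so a half turn about z gives the same grasp; the last joint's range is limited). The gripper opens to 88 mm and grips with 3 to 60 N. Pads are 19 mm wide; open, the fingers measure 130 mm over their backs; the gripper's body (78 mm by 193 mm) begins 47 mm behind the grasp point.
Start: joints at [82.913, 20.546, 0.682, 0, -70.136, -16.507], TCP at [0.27, 0.619, 0.405] pointing down, gripper open.
Joint ranges: [-176.03, 176.03], [-82.01, 121.73], [-58.28, 71.71], [-173.87, 95.51], [-174.79, -0.11], [-173.66, 173.66]. Speed limits (degrees/s): [136.94, 136.94, 172.46, 180, 180, 180].

## Interface

Orientations are given as [roll, pitch, yaw] about the fixed x, y, z axes, in that order (R = Rz(yaw) Ry(pitch) Rx(roll)).
In Python, from plant import telemetry, snapshot, workorder, nets gives the robot as it stands.
- The arm moves only by the shell command python3 -m creep 'ROWS'. ROWS is JSON, a list that holds one entry, the list of rows, each a list of 5 numbers: the shift along the tool's x, y, z normalised to -1 to 1, where 1 is 0.2 m, then the turn about the tool's z normalised to -1 to 1, where 1 is pi/2 rad, then the opening, from 0 (shut) to 1 (fully open). In form: [[[x, y, z, spin, hand], ...]]. A call has 1 to 8 rows; each row shifts and turns the commanded pose from where the row before left it, along the tool's axes as they then stand; what a row does not reach is not made up. A row lasts 1/12 s, in which the tool goes at most 41.7 mm and 7.16 degrees, less where a joint would pass 70% of its speed; a pose out of reach is approached as far as the arm can. A call with a number of a shift or a turn outside -1 to 1 is refused whole. A call with a gripper value outside its range is refused whole. The fingers move at their own pace and stop on an object; the grip force is fixed at half the most. Time passes only in rows, so rows that do not move let the fingers close. It gives the time, the measured TCP pose, the force, the opening and the grip force at its end, in the units of the state.
- telemetry.get_obs(): the state, without advancing time (a new reading comes with each control period).
- snapshot(name): name is "scene" or "top"; returns a dict with "frame" (384x512x3 uint8, red, green, blue), "fx", "fy", "cx", "cy" (pixels), "k1" (the pictures are not rectified: a ray, as slopes to the right and down, at radius r is drawn at 1 + k1 r^2 times it, then the intrinsics apply), "rvec" (rotation vector, rad) and "tvec" (3), from world to camera coordinates, as OpenCV has them. Camera axes: x right, y down, z forward; pixel columns grow to the right and rows downward; lengths in m; the calibration is good to about 2 mm. A picture is of the moment at which its call begins. There is no depth.
- workorder.close_job(): hands the job in; it is judged then, once.
Trained networks look in a picture, given as the dict that the camera call returned (one of the last four; its "shot" number tells which), for a name from the list of things; names that differ only in an ending like _2 or _b are one class to them, and where a whole thing is asked for, a point or a joint stands for the part that bears it (a point fixed in the world has none). Each returns a list of dicts, best first, with "confidence" (0 to 1); they miss things now and then, are a little off and sometimes report something else, mostly with a low value. They report only what shows in the picture. A call takes as long as a camera call.
- nets.find_in(picture, query): "uv" ([column, row] in pixels, amid what is visible of it).
- nets.masks_of(picture, query): "region" (384x512 bool, what is visible of it) and "uv" ([column, row] in pixels, amid what is visible of it).
- nets.landmark_of(picture, query): "uv" ([column, row] in pixels: a listed point, or the origin of a listed thing).
The state is a dict: "clock": time; "joint_pos": joint angles; "qvel": joint speeds; "tau": joint torques, N m; "tool_pos": TCP position; "orientation": TCP orientation; "force": force on the tool from outside, world axes, zero at the start; "moment": the same for the moment, N m; "opening": finger opening in m; "gripper_force": force on a finger pad.
Only numpy, scipy, OpenCV 4.12 (cv2) and the standard library are available. Lean on these libraries where they do the work, as an engineer would, in place of code of your own. Each camera call takes 0.05 s, during which the arm holds its last target. There are 200 camera calls.

## Task

Get the pipework ready for its pressure test. With a fingertip, push the red drain lever fully closed (clockwise, until it stands squarely across its pipe at its stop), and only then push the blue arm of the three-way valve round until it points straight along the green pipe. Only push, without gripping or forcing the levers, and leave the yellow lever and all the loose fittings and tools where they are.

Things in the scene. Friction and masses are not known exactly. Their poses are not given: they have to be found in the camera images.
- drain_board: The drain: fixed plywood board 180 x 150 x 12 mm; origin under its centre at the bench top, straight below the lever's pivot. A steel pipe (25 mm thick, 250 mm long, centre 45 mm above the bench) runs along the body's x axis through a brass ball valve with a red lever; -x is the end towards the robot, +y is to the left seen from the robot
- gauge_board: Another valve, built exactly like the drain but with a yellow lever, to be left alone: fixed plywood board 180 x 150 x 12 mm; origin under its centre at the bench top, straight below the lever's pivot. Axes as on the drain board
- divert_board: The three-way valve, blue arm on top: fixed plywood board 180 x 150 x 12 mm; origin under its centre at the bench top, straight below the lever's pivot. Pipes in a cross, centres 45 mm high: the GREEN one (28 mm thick) leaves along the body's -x (towards the robot) and ends 165 mm from the pivot; steel ones (25 mm) leave along +x (125 mm), +y and -y (92 mm)
- red_lever (a joint): rad, clockwise from above: 0 = open, lever in line with its pipe, pointing along the drain board's -x; 1.571 = closed, lever across the pipe, pointing along the board's +y. Hard stops at both. Starts within 0.35 of open. Stiff: about 4 N at 85 mm from the pivot moves it, and it stays where it is left
- yellow_lever (a joint): rad, same build and meaning as the red lever, on its own board; starts anywhere; not to be moved
- blue_arm (a joint): rad, clockwise from above: 0 = points along the green pipe (divert board's -x); 1.571 = points along the board's +y. No stop or click at 0: it turns on from 1.6 to -1.6. Starts between 0.8 and 1.35. Same size, heights and stiffness as the red lever
- red_lever_tip (a point): outer end of the red lever, on its centre line, 115 mm from the pivot, 90 mm above the bench. The sleeve to push on is a straight bar 20 mm wide, 30 to 115 mm from the pivot, 80 to 100 mm above the bench, thin rib on top to 103 mm. Pipes and collars below the lever reach 64 mm high, the valve body under the pivot 66 mm: a fingertip beside the sleeve 70 to 80 mm above the bench clears them
- red_lever_pivot (a point): point on the vertical pivot axis of the red lever, 90 mm above the bench; hub 30 mm wide, up to 106 mm high
- yellow_lever_tip (a point): outer end of the yellow lever, on its centre line, 115 mm from the pivot, 90 mm above the bench. The sleeve to push on is a straight bar 20 mm wide, 30 to 115 mm from the pivot, 80 to 100 mm above the bench, thin rib on top to 103 mm
- yellow_lever_pivot (a point): point on the vertical pivot axis of the yellow lever, 90 mm above the bench; hub 30 mm wide, up to 106 mm high
- blue_arm_tip (a point): outer end of the blue arm, on its centre line, 115 mm from the pivot, 90 mm above the bench. The sleeve to push on is a straight bar 20 mm wide, 30 to 115 mm from the pivot, 80 to 100 mm above the bench, thin rib on top to 103 mm
- blue_arm_pivot (a point): point on the vertical pivot axis of the blue arm, 90 mm above the bench; hub 30 mm wide, up to 106 mm high
- steel_elbow: dark steel pipe elbow, 38 mm legs, 32 mm high, lying loose on the three-way valve's board, in its +x, -y corner; origin under its corner
- green_elbow: green plastic elbow, 38 mm legs, 32 mm high, loose on the bench beyond the boards; origin under its corner
- oil_can: red oil can, 72 mm wide, 125 mm high with its spout, loose on the bench beyond the boards; origin under its centre
- pipe_wrench: wrench 220 mm long lying on the bench at the left; origin under its middle
- driver: screwdriver 200 mm long with a yellow handle, lying on the bench at the right; origin under its middle
- coupling: steel pipe coupling (ring), 42 mm wide, 36 mm high, standing on the bench nearer the robot than the boards, left; origin under its centre
- green_collar: green plastic collar (ring), 44 mm wide, 30 mm high, standing on the bench nearer the robot than the boards, right; origin under its centre

How it is judged:
By the outcome, as a careful person would: the job done as asked, in the order asked, and still so for the second after the job is handed in, with the robot touching nothing.
It also fails if it takes over 48 s, if anything falls off the work surface, if the arm or the gripper's body presses on something with over 40 N, if the wrist force passes 120 N, or if a joint passes its speed limit or range.

## Working session

There is one attempt and no reset: what is moved stays moved. The work goes in short steps, Python scripts to look and compute and a shell command to move; the robot and the scene stay as the last step left them, time stands still between calls to the robot, and variables do not carry over. Pictures are saved under pics/ and viewed, at most 10 in all, crops included, and the job is handed in when it is done.

```bash
mkdir -p pics
cat > h.py <<'E'
import numpy as np, cv2
from plant import telemetry, snapshot, workorder, nets
def ray(p,uv):
    K=np.array([[p['fx'],0,p['cx']],[0,p['fy'],p['cy']],[0,0,1.]])
    # model: drawn = ray*(1+k1 r^2) -> OpenCV
    n=cv2.undistortPoints(np.array([[uv]],float),K,np.array([p['k1'],0,0,0,0.]))[0,0]
    R=cv2.Rodrigues(np.array(p['rvec'],float))[0]; t=np.array(p['tvec'],float).ravel()
    return -R.T@t, R.T@np.array([n[0],n[1],1])
def at(p,uv,z):
    c,d=ray(p,uv); return c+d*(z-c[2])/d[2]
def save(p,n): cv2.imwrite('pics/'+n,p['frame'][:,:,::-1])
E
python3 - <<'E'
from h import *
np.set_printoptions(precision=4,suppress=True)
print({k:np.round(v,3) for k,v in telemetry.get_obs().items()})
for cam in('scene','top'):
    p=snapshot(cam); save(p,cam+'1.png')
    for q,z in [('red_lever_tip',.09),('red_lever_pivot',.09),('blue_arm_tip',.09),('blue_arm_pivot',.09),('yellow_lever_tip',.09),('yellow_lever_pivot',.09),('drain_board',0),('divert_board',0),('gauge_board',0),('steel_elbow',0),('oil_can',0),('coupling',0),('green_collar',0),('green_elbow',0)]:
        for d in nets.landmark_of(p,q)[:2]: print(cam,q,round(d['confidence'],2),np.round(d['uv'],1),at(p,d['uv'],z)[:2])
E
```

```text
{'clock': np.float64(0.0), 'joint_pos': array([ 82.914,  20.591,   0.633,  -0.021, -70.138, -16.508]), 'qvel': array([-0.038, -0.032, -0.018, -0.004,  0.003, -0.02 ]), 'tau': array([  0.001, -58.272,  29.306,   6.997,   0.007,  -0.   ]), 'tool_pos': array([0.27 , 0.618, 0.404]), 'orientation': array([179.903,  -0.009, -23.601]), 'force': array([ 0.055,  0.081, -0.264]), 'moment': array([ 0.029,  0.003, -0.008]), 'gripper_force': np.float64(0.0), 'opening': np.float64(0.088)}
scene red_lever_tip 0.57 [276.3 167.4] [0.4315 0.0019]
scene red_lever_pivot 0.64 [244.1 191.5] [ 0.5576 -0.0012]
scene red_lever_pivot 0.25 [351.  210.5] [0.3798 0.2458]
scene blue_arm_pivot 0.77 [192.2 141.7] [ 0.5568 -0.2439]
scene yellow_lever_tip 0.96 [346.6 270.2] [0.5203 0.3484]
scene yellow_lever_pivot 0.8 [297.9 254.5] [0.5812 0.2355]
scene yellow_lever_pivot 0.5 [171.5 156.9] [ 0.6384 -0.2404]
scene drain_board 0.95 [245.2 205.3] [ 0.5547 -0.0027]
scene drain_board 0.31 [243.  190.8] [ 0.5252 -0.0459]
scene divert_board 0.84 [192.8 157.7] [ 0.563 -0.254]
scene gauge_board 0.79 [299.1 267.2] [0.5748 0.24
[... 520 characters left out ...]
37.7 202. ] [0.5176 0.3427]
top yellow_lever_pivot 0.66 [174.2 181.9] [0.578  0.2408]
top drain_board 0.9 [260.  197.5] [ 0.5533 -0.0075]
top drain_board 0.48 [340.4 191.7] [ 0.5762 -0.2548]
top divert_board 0.83 [339.6 196.8] [ 0.5602 -0.252 ]
top divert_board 0.6 [366.8 271.8] [ 0.3327 -0.3322]
top gauge_board 0.62 [340.8 190.4] [ 0.5803 -0.2561]
top gauge_board 0.6 [176.8 188.4] [0.5764 0.2471]
top steel_elbow 0.69 [349. 175.] [ 0.6296 -0.2829]
top oil_can 0.82 [313.3 123. ] [ 0.7959 -0.1728]
top coupling 0.73 [179.1 188.1] [0.5775 0.2401]
top coupling 0.56 [176.7 268.9] [0.3331 0.2366]
top green_collar 0.7 [364.6 272.6] [ 0.3303 -0.3254]
top green_elbow 0.67 [231.4 133.9] [0.7535 0.0849]
```

Run:
```python
import cv2
a=cv2.imread('pics/top1.png')[110:290,110:400]; cv2.imwrite('pics/top1c.png',cv2.resize(a,(797,495),interpolation=cv2.INTER_CUBIC))
```

```text
(no output)
```

View pics/top1c.png

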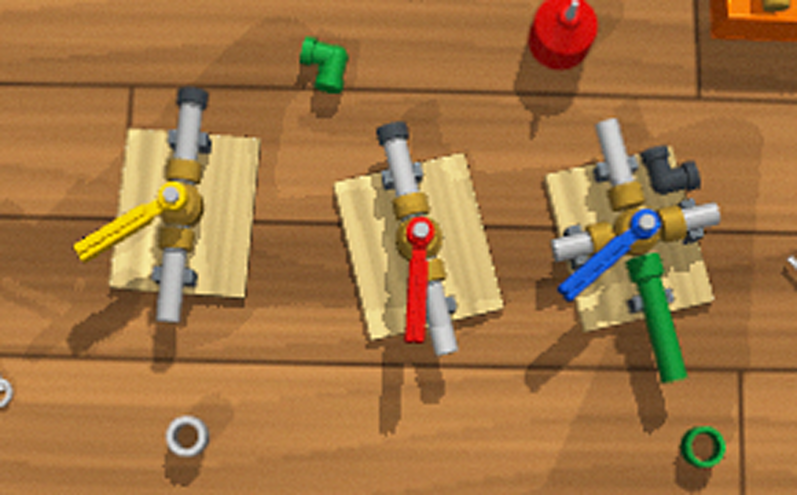

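View pics/scene1.png

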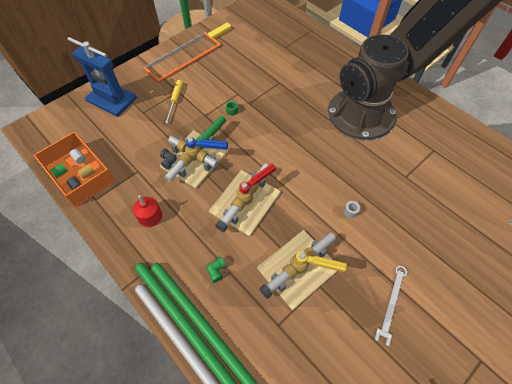

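The top view shows all three boards yawed differently. In the crop, the red lever runs from its pivot at (420,230) to its tip at (415,340). The blue arm runs from (645,222) to (568,295), and the green pipe ends at (673,378). The yellow lever points left. Next I'll fit the axes.

```bash
cat >> h.py <<'E'
HS={'red':((0,170,90),(6,255,255)),'blue':((105,150,80),(125,255,255)),'green':((55,120,50),(80,255,255)),'yellow':((24,170,140),(34,255,255))}
def axis(p,col,c,rad,z):
    """fit line of coloured pixels (projected at z) within rad of world c: centroid, direction, ends"""
    hsv=cv2.cvtColor(p['frame'],cv2.COLOR_RGB2HSV); m=cv2.inRange(hsv,*HS[col])
    v,u=np.nonzero(m)
    P=np.array([at(p,(a,b),z)[:2] for a,b in zip(u,v)]); P=P[np.hypot(*(P-c).T)<rad]
    vx,vy,x0,y0=cv2.fitLine(P.astype(np.float32),cv2.DIST_HUBER,0,1e-4,1e-4).ravel()
    d=np.array([vx,vy]); o=np.array([x0,y0]); s=(P-o)@d
    d=d*(-np.sign(d[0])); s=(P-o)@d
    return len(P),o,o+d*s.min(),o+d*s.max(),np.degrees(np.arctan2(d[1],d[0]))%360
def pose():
    o=telemetry.get_obs(); return np.round(o['tool_pos'],4),np.round(o['orientation'],1),np.round(o['force'],1),round(float(o['clock']),2),o['opening']
E
python3 - <<'E'
from h import *
np.set_printoptions(precision=4,suppress=True)
for cam in('scene','top'):
    p=snapshot(cam)
    for col,c,r,z in [('red',(.49,-.01),.1,.09),('blue',(.52,-.2),.1,.09),('green',(.475,-.27),.11,.045),('yellow',(.55,.29),.1,.09)]:
        print(cam,col,*axis(p,col,np.array(c),r,z))
    if cam=='top':
        # board outlines: plywood colour
        hsv=cv2.cvtColor(p['frame'],cv2.COLOR_RGB2HSV)
        for q in('drain_board','divert_board'):
            for d in nets.masks_of(p,q)[:2]:
                v,u=np.nonzero(d['region']); print(q,d['confidence'],d['uv'],len(u),cv2.minAreaRect(np.stack([u,v],1).astype(np.float32)))
E
```

```text
scene red 270 [ 0.479  -0.0083] [ 0.5632 -0.0073] [ 0.4324 -0.0088] 180.66966
scene blue 276 [ 0.5258 -0.2045] [ 0.5743 -0.255 ] [ 0.4848 -0.1617] 133.82133
scene green 237 [ 0.4511 -0.275 ] [ 0.5391 -0.257 ] [ 0.368  -0.2921] 191.62279
scene yellow 13 [0.5635 0.2639] [0.5857 0.2359] [0.5194 0.3196] 128.37477
top red 284 [ 0.493  -0.0102] [ 0.5625 -0.0126] [ 0.4338 -0.0082] 178.04518
top blue 278 [ 0.5253 -0.2056] [ 0.5724 -0.2592] [ 0.4855 -0.1603] 131.27649
top green 436 [ 0.4711 -0.2695] [ 0.535  -0.2539] [ 0.4018 -0.2864] 193.7237
top yellow 261 [0.5531 0.2899] [0.5889 0.2342] [0.5192 0.3425] 122.76883
drain_board 0.65 [259.1, 198.3] 3258 ((260.9706115722656, 196.38235473632812), (86.58521270751953, 50.204872131347656), 75.96376037597656)
divert_board 0.67 [336.8, 198.3] 3067 ((340.7658386230469, 202.062255859375), (83.45980834960938, 62.70535659790039), 40.73210525512695)
```

```bash
python3 -m creep '[[[0,0,0,0.076,0],[0,0,0,0.076,0],[0,0,0,0.076,0],[0,0,0,0.076,0],[0,0,0,0.076,0],[0,0,0,0.076,0],[0,0,0,0.076,0],[0,0,0,0.076,0]]]'
python3 -m creep '[[[0,0,0,0.076,0],[0,0,0,0.076,0],[0,0,0,0,0]]]'
python3 - <<'E'
from h import *
print(pose())
p=snapshot('top')
hsv=cv2.cvtColor(p['frame'],cv2.COLOR_RGB2HSV)
for n,c in(('drain',(.552,-.01)),('divert',(.562,-.247))):
    # grey steel pixels
    m=cv2.inRange(hsv,(0,0,100),(180,40,255)); v,u=np.nonzero(m)
    P=np.array([at(p,(a,b),.045)[:2] for a,b in zip(u,v)])
    P=P[np.hypot(*(P-c).T)<.14]; print(n,len(P),cv2.fitLine(P.astype(np.float32),cv2.DIST_HUBER,0,1e-4,1e-4).ravel())
    # plywood
    m=cv2.inRange(hsv,(18,60,150),(30,160,255)); v,u=np.nonzero(m)
    P=np.array([at(p,(a,b),.012)[:2] for a,b in zip(u,v)]); P=P[np.hypot(*(P-c).T)<.13]
    print(len(P),cv2.minAreaRect((P*1000).astype(np.float32)))
for cam in('top','scene'):
    if cam=='scene': p=snapshot(cam)
    for r in(.06,.07,.08): print(cam,axis(p,'green',np.array((.475,-.267)),r,.045))
E
```

```text
clock: 2.37
tool_pos: [0.2702, 0.6185, 0.4046]
orientation: [-180.0, -0.0, -78.7]
force: [0.0, -0.9, -0.3]
opening: 0.0397
gripper_force: 0.0
clock: 2.62
tool_pos: [0.2702, 0.6185, 0.4046]
orientation: [180.0, -0.0, -92.3]
force: [1.3, 0.6, -0.5]
opening: 0.0199
gripper_force: 0.0
(array([0.2702, 0.6185, 0.4046]), array([180. ,  -0. , -92.3]), array([ 1.3,  0.6, -0.5]), 2.62, 0.019938371997610067)
drain 417 [ 0.96584666  0.25911438  0.54225    -0.0153426 ]
1965 ((548.1698608398438, -12.492027282714844), (179.48826599121094, 149.94961547851562), 14.634766578674316)
divert 503 [ 0.9398745  -0.34152007  0.606045   -0.21576147]
1046 ((560.9655151367188, -245.98928833007812), (179.52572631835938, 150.8157196044922), 14.18081283569336)
top (377, array([ 0.47767326, -0.267754  ], dtype=float32), array([ 0.53345355, -0.25437964]), array([ 0.41742615, -0.28219934]), np.float32(193.4832))
top (416, array([ 0.47419825, -0.2686364 ], dtype=float32), array([ 0.53498778, -0.25393459]), array([ 0.40792627, -0.28466413]), np.float32(193.5958))
top (436, array([ 0.47101954, -0.26945958], dtype=float32), array([ 0.53494878, -0.25384908]), array([ 0.40183567, -0.28635316]), np.float32(193.72218))
scene (185, array([ 0.47179472, -0.2721996 ], dtype=float32), array([ 0.52291943, -0.26622938]), array([ 0.41658287, -0.27864711]), np.float32(186.66069))
scene (207, array([ 0.46816432, -0.27186635], dtype=float32), array([ 0.53903986, -0.258419  ]), array([ 0.40759293, -0.28335868]), np.float32(190.74313))
scene (224, array([ 0.45580003, -0.27403173], dtype=float32), array([ 0.53907575, -0.25689138]), array([ 0.39755023, -0.28602108]), np.float32(191.63055))
```

```bash
python3 -m creep '[[[0.195,-0.065,0,0,0],[0.195,-0.065,0,0,0],[0.195,-0.065,0,0,0],[0.195,-0.065,0,0,0],[0.195,-0.065,0,0,0],[0.195,-0.065,0,0,0],[0.195,-0.065,0,0,0],[0.195,-0.065,0,0,0]]]' >/dev/null
python3 -m creep '[[[0.195,-0.065,0,0,0],[0.195,-0.065,0,0,0],[0.195,-0.065,0,0,0],[0.195,-0.065,0,0,0],[0.195,-0.065,0,0,0],[0.195,-0.065,0,0,0],[0.195,-0.065,0,0,0],[0.195,-0.065,0,0,0]]]' >/dev/null
python3 -m creep '[[[0.195,-0.065,0,0,0],[0,0,0,0,0],[0,0,0,0,0]]]'
```

```text
clock: 4.3
tool_pos: [0.4681, -0.0541, 0.4045]
orientation: [180.0, -0.0, -92.1]
force: [-0.4, 0.3, 0.2]
opening: 0.0006
gripper_force: 0.0
```

```bash
python3 -m creep '[[[0,0,0.15,0,0],[0,0,0.15,0,0],[0,0,0.15,0,0],[0,0,0.15,0,0],[0,0,0.15,0,0],[0,0,0,0,0],[-0.05,0,0,0,0],[-0.05,0,0,0,0]]]'
python3 -m creep '[[[-0.02,0.01,0,0,0],[-0.02,0.01,0,0,0],[0,0,0,0,0]]]'
```

```text
clock: 4.97
tool_pos: [0.4693, -0.0305, 0.256]
orientation: [-179.9, -0.0, -91.9]
force: [1.1, 0.2, 0.3]
opening: 0.0005
gripper_force: 0.0
clock: 5.22
tool_pos: [0.4654, -0.0224, 0.2565]
orientation: [-179.8, 0.1, -91.9]
force: [0.5, 0.0, 1.1]
opening: 0.0005
gripper_force: 0.0
```

Run:
```python
from h import *
print(pose())
for cam in('top','scene'):
    p=snapshot(cam); save(p,cam+'2.png')
    print(axis(p,'red',np.array((.49,-.01)),.1,.09))
```

```text
(array([ 0.4654, -0.0224,  0.2565]), array([-1.798e+02,  1.000e-01, -9.190e+01]), array([0.5, 0. , 1.1]), 5.22, 0.0005138743419676333)Traceback (most recent call last):
  File "<stdin>", line 5, in <module>
  File "h.py", line 18, in axis
    vx,vy,x0,y0=cv2.fitLine(P.astype(np.float32),cv2.DIST_HUBER,0,1e-4,1e-4).ravel()
                ~~~~~~~~~~~^^^^^^^^^^^^^^^^^^^^^^^^^^^^^^^^^^^^^^^^^^^^^^^^^
cv2.error: OpenCV(4.12.0) /io/opencv/modules/imgproc/src/linefit.cpp:50: error: (-215:Assertion failed) count > 0 in function 'fitLine2D_wods'
```

Run:
```python
from h import *
p=snapshot('scene'); a=p['frame'][110:290,150:390,::-1]
cv2.imwrite('pics/scene2c.png',cv2.resize(a,(800,600),interpolation=cv2.INTER_CUBIC))
try: print(axis(p,'red',np.array((.49,-.01)),.1,.09))
except Exception: print('hidden')
```

```text
(280, array([ 0.4935104 , -0.00197367], dtype=float32), array([ 0.56523803, -0.0098368 ]), array([0.43370323, 0.00458267]), np.float32(173.74394))
```

View pics/scene2c.png

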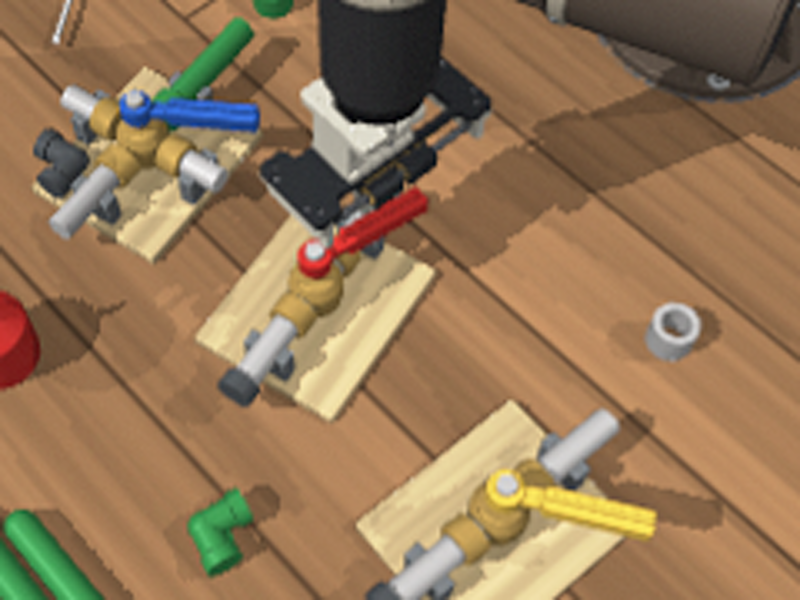

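The scene view shows the closed fingertips on the far (−y) side of the red sleeve, at about (375,215) in the crop. The lever has already turned a few degrees, and nothing else is touched. I'll carry on along the arc.

```bash
python3 -m creep '[[[0,0,0,0.075,0],[-0.0375,0.008,0,0.0556,0],[-0.0375,0.008,0,0.0556,0],[-0.0375,0.008,0,0.0556,0],[-0.0375,0.008,0,0.0556,0],[-0.0375,0.008,0,0.0556,0],[-0.0375,0.008,0,0.0556,0],[0,0,0,0,0]]]'
python3 - <<'E'
from h import *
t=pose();
d=t[0][:2]-np.array([.5485,-.0115]); th=np.radians(t[1][2]+270); u=np.array([np.cos(th),np.sin(th)]); n=np.array([-u[1],u[0]])
print('R,d',d@u,d@n,np.degrees(th))
p=snapshot('scene')
print(axis(p,'red',np.array((.5,.03)),.11,.09))
E
```

```text
clock: 5.98
tool_pos: [0.4723, 0.0219, 0.2551]
orientation: [180.0, 0.0, -129.0]
force: [0.8, 0.6, 0.5]
opening: 0.0005
gripper_force: 0.0
R,d 0.08023782332408574 0.021997538685334772 141.0
(300, array([0.5051003 , 0.02431072], dtype=float32), array([ 0.56005632, -0.01717003]), array([0.45786044, 0.05996733]), np.float32(142.95453))
```

```bash
python3 -m creep '[[[-0.0365,0.009,0,0.0556,0],[-0.0365,0.009,0,0.0556,0],[-0.0365,0.009,0,0.0556,0],[-0.0365,0.009,0,0.0556,0],[-0.0365,0.009,0,0.0556,0],[-0.0365,0.009,0,0.0556,0],[0,0,0,0,0]]]'
cat >> h.py <<'E'
def rel(piv,off=270):
    t=pose(); d=t[0][:2]-np.array(piv); th=np.radians(t[1][2]+off); u=np.array([np.cos(th),np.sin(th)]); n=np.array([-u[1],u[0]])
    print('R,d,th',d@u,d@n,np.degrees(th)%360,t)
E
python3 - <<'E'
from h import *
rel((.5485,-.0115))
for c in('scene','top'):
    p=snapshot(c)
    try: print(axis(p,'red',np.array((.53,.05)),.11,.09))
    except Exception: print('-')
E
```

```text
clock: 6.62
tool_pos: [0.4996, 0.0567, 0.2546]
orientation: [-180.0, -0.0, -158.8]
force: [-0.4, 0.2, -0.3]
opening: 0.0004
gripper_force: 0.3
R,d,th 0.08126792471991223 0.020927838199839868 111.19999999999999 (array([0.4996, 0.0567, 0.2546]), array([-180. ,   -0. , -158.8]), array([-0.4,  0.2, -0.3]), 6.62, 0.0004197891198818997)
(316, array([0.5288158 , 0.04122857], dtype=float32), array([ 0.55645583, -0.02514516]), array([0.50657579, 0.09463491]), np.float32(112.60832))
-
```

Close to the stop at about 104.6°. I'll go on in small steps and watch the force.

```bash
python3 -m creep '[[[-0.0145,0.004,0,0.0222,0],[-0.0145,0.004,0,0.0222,0],[0,0,0,0,0]]]'
python3 -m creep '[[[-0.0075,0.002,0,0.0111,0],[-0.0075,0.002,0,0.0111,0],[0,0,0,0,0]]]'
python3 - <<'E'
from h import *
rel((.5485,-.0115))
p=snapshot('scene')
print(axis(p,'red',np.array((.53,.05)),.11,.09))
E
```

```text
clock: 6.97
tool_pos: [0.5038, 0.0598, 0.2547]
orientation: [-180.0, -0.0, -162.7]
force: [-1.6, -2.2, 0.9]
opening: 0.0001
gripper_force: 1.2
clock: 7.22
tool_pos: [0.5066, 0.0616, 0.2546]
orientation: [-180.0, -0.0, -164.8]
force: [-2.7, -2.6, 1.4]
opening: 0.0004
gripper_force: 1.9
R,d,th 0.08152843233097819 0.02126816215974259 105.19999999999999 (array([0.5066, 0.0616, 0.2546]), array([-180. ,   -0. , -164.8]), array([-2.7, -2.6,  1.4]), 7.22, 0.00041050767382770496)
(295, array([0.53469056, 0.04334017], dtype=float32), array([ 0.55495597, -0.02644779]), array([0.5185134 , 0.09904943]), np.float32(106.19253))
```

```bash
python3 -m creep '[[[-0.006,0,0,0.003,0],[0,0,0,0,0]]]'
python3 -m creep '[[[-0.006,0,0,0.003,0],[0,0,0,0,0]]]'
```

```text
clock: 7.43
tool_pos: [0.5073, 0.0619, 0.2545]
orientation: [-180.0, -0.1, -165.0]
force: [-6.1, -3.1, 3.9]
opening: 0.0004
gripper_force: 3.2
clock: 7.6
tool_pos: [0.5077, 0.062, 0.2543]
orientation: [-180.0, -0.2, -165.3]
force: [-10.2, -1.5, 5.8]
opening: 0.0006
gripper_force: 5.0
```

Run:
```python
from h import *
rel((.5485,-.0115))
p=snapshot('scene')
print(axis(p,'red',np.array((.53,.05)),.11,.09))
```

```text
R,d,th 0.08144750396808699 0.020813315386272534 104.69999999999999 (array([0.5077, 0.062 , 0.2543]), array([-180. ,   -0.2, -165.3]), array([-10.2,  -1.5,   5.8]), 7.6, 0.0006103668962281022)
(293, array([0.53389484, 0.04721399], dtype=float32), array([ 0.55617504, -0.02600192]), array([0.51813968, 0.09898767]), np.float32(106.92544))
```

Contact force is rising with no further motion, and the tool angle matches the predicted stop, so the red lever is closed. I'll back off, lift and move over beside the blue arm.

```bash
python3 -m creep '[[[0.05,0,0,0,0],[0.08,0,0,0,0],[0,0,-0.15,0,0],[0,0,-0.15,0,0],[0,0,0,-0.0744,0],[0,0,0,-0.0744,0],[0,0,0,-0.0744,0],[0,0,0,-0.0744,0]]]'
python3 -m creep '[[[0.086,-0.16,0,0,0],[0.086,-0.16,0,0,0],[0.086,-0.16,0,0,0],[0.086,-0.16,0,0,0],[0.086,-0.16,0,0,0],[0.086,-0.16,0,0,0],[0,0,0,0,0],[0,0,0,0,0]]]'
python3 - <<'E'
from h import *
rel((.5615,-.2465))
for c in('scene','top'):
    p=snapshot(c); save(p,c+'3.png')
    for col,cc in(('red',(.53,.05)),('blue',(.52,-.2))):
        try: print(c,col,axis(p,col,np.array(cc),.11,.09))
        except Exception: print('-')
a=cv2.imread('pics/top3.png')[110:290,110:400]; cv2.imwrite('pics/top3c.png',cv2.resize(a,(797,495),interpolation=cv2.INTER_CUBIC))
E
```

```text
clock: 8.32
tool_pos: [0.4843, 0.0563, 0.3154]
orientation: [-180.0, 0.2, -138.1]
force: [0.5, -1.2, 0.2]
opening: 0.0004
gripper_force: 0.0
clock: 8.98
tool_pos: [0.5342, -0.158, 0.3146]
orientation: [-179.9, 0.1, -138.7]
force: [-0.4, -0.7, -0.3]
opening: 0.0006
gripper_force: 0.0
R,d,th 0.08450492135039428 -0.03790063676989709 131.30000000000004 (array([ 0.5342, -0.158 ,  0.3146]), array([-1.799e+02,  1.000e-01, -1.387e+02]), array([-0.4, -0.7, -0.3]), 8.98, 0.0005857688179098288)
scene red (312, array([0.5341272 , 0.04386815], dtype=float32), array([ 0.55441395, -0.02661763]), array([0.51826831, 0.0989693 ]), np.float32(106.05654))
scene blue (174, array([ 0.5326555 , -0.21047854], dtype=float32), array([ 0.57455691, -0.25494638]), array([ 0.48579332, -0.16074614]), np.float32(133.29799))
-
top blue (130, array([ 0.5091027 , -0.19274105], dtype=float32), array([ 0.55667994, -0.25734389]), array([ 0.48503   , -0.16005388]), np.float32(126.37005))
```

View pics/top3c.png

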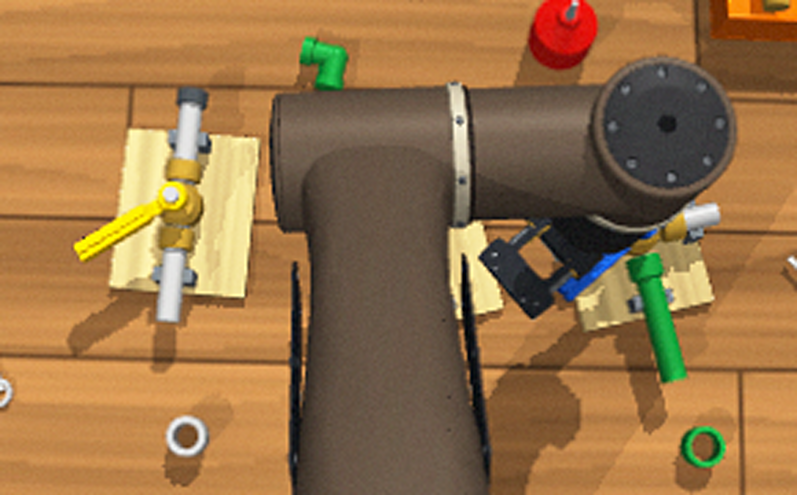

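The top view shows the gripper beside the blue arm on its upper-left side, at about (560,255), with the yellow lever and loose items unchanged. The scene fit confirms red is still at its stop (106°, which has read about 1–2° high throughout). Next I'll descend and push.

```bash
python3 -m creep '[[[0,0,0.15,0,0],[0,0,0.15,0,0],[0,0,0,0,0],[0.04,0,0,0,0],[0.04,0,0,0,0],[0,0,0,0,0]]]'
python3 -m creep '[[[0.0375,0.0075,0,-0.0556,0],[0.0375,0.0075,0,-0.0556,0],[0.0375,0.0075,0,-0.0556,0],[0.0375,0.0075,0,-0.0556,0],[0.0375,0.0075,0,-0.0556,0],[0.0375,0.0075,0,-0.0556,0],[0,0,0,0,0]]]'
python3 - <<'E'
from h import *
rel((.5615,-.2465))
for c in('scene','top'):
    p=snapshot(c); save(p,c+'4.png')
    try: print(c,axis(p,'blue',np.array((.5,-.23)),.11,.09))
    except Exception: print('-')
E
```

```text
clock: 9.58
tool_pos: [0.5213, -0.1672, 0.2564]
orientation: [-179.9, 0.1, -138.5]
force: [-0.4, -0.3, -0.6]
opening: 0.0007
gripper_force: 0.0
clock: 10.17
tool_pos: [0.4882, -0.1982, 0.2564]
orientation: [-179.8, 0.1, -108.3]
force: [0.0, 0.1, 0.7]
opening: 0.0003
gripper_force: 0.0
R,d,th 0.0847587231343772 -0.02284160354769317 161.7 (array([ 0.4882, -0.1982,  0.2564]), array([-1.798e+02,  1.000e-01, -1.083e+02]), array([0. , 0.1, 0.7]), 10.17, 0.0003131369673179424)
scene (82, array([ 0.53921264, -0.2320513 ], dtype=float32), array([ 0.57646586, -0.246586  ]), array([ 0.50745102, -0.21965919]), np.float32(158.68626))
top (14, array([ 0.45459577, -0.2119843 ], dtype=float32), array([ 0.45682209, -0.2017294 ]), array([ 0.45303019, -0.21919575]), np.float32(257.75128))
```

```bash
python3 -m creep '[[[0.0375,0.008,0,-0.0556,0],[0.0375,0.008,0,-0.0556,0],[0.0375,0.008,0,-0.0556,0],[0.0375,0.008,0,-0.0556,0],[0.0375,0.008,0,-0.0556,0],[0.015,0.003,0,-0.0222,0],[0,0,0,0,0]]]'
python3 - <<'E'
from h import *
rel((.5615,-.2465))
E
```

```text
clock: 10.85
tool_pos: [0.4753, -0.2366, 0.2553]
orientation: [-179.9, -0.0, -81.6]
force: [-0.3, 1.1, 0.7]
opening: 0.0005
gripper_force: 0.0
R,d,th 0.08382905311864171 -0.022386153158413465 188.4 (array([ 0.4753, -0.2366,  0.2553]), array([-179.9,   -0. ,  -81.6]), array([-0.3,  1.1,  0.7]), 10.85, 0.0004873176061758002)
```

```bash
python3 -m creep '[[[-0.1,0,0,0,0],[0,0,-0.15,0,0],[0,0,-0.15,0,0],[-0.2,0,0,0,0],[-0.2,0,0,0,0],[-0.2,0,0,0,0],[-0.2,0,0,0,0],[-0.2,0,0,0,0]]]'
python3 - <<'E'
from h import *
rel((.5615,-.2465))
for c in('scene','top'):
    p=snapshot(c); save(p,c+'5.png')
    for col,cc,r,z in(('blue',(.5,-.255),.1,.09),('green',(.475,-.267),.08,.045)):
        try: print(c,col,axis(p,col,np.array(cc),r,z))
        except Exception: print('-')
a=cv2.imread('pics/top5.png')[170:270,270:400]; cv2.imwrite('pics/top5c.png',cv2.resize(a,(780,600),interpolation=cv2.INTER_CUBIC))
E
```

```text
clock: 11.52
tool_pos: [0.4418, -0.017, 0.3153]
orientation: [-179.9, 0.0, -81.7]
force: [1.8, 0.3, 0.9]
opening: 0.0005
gripper_force: 0.0
R,d,th 0.08531648882183221 -0.24437560585114496 188.3 (array([ 0.4418, -0.017 ,  0.3153]), array([-179.9,    0. ,  -81.7]), array([1.8, 0.3, 0.9]), 11.52, 0.0005380735882844292)
scene blue (251, array([ 0.50955915, -0.2529568 ], dtype=float32), array([ 0.57670095, -0.24022661]), array([ 0.44615937, -0.26497752]), np.float32(190.73595))
scene green (220, array([ 0.45012507, -0.26979974], dtype=float32), array([ 0.53736641, -0.2454555 ]), array([ 0.39697161, -0.28463193]), np.float32(195.59148))
top blue (292, array([ 0.4974479 , -0.25551784], dtype=float32), array([ 0.57574044, -0.24314762]), array([ 0.44841015, -0.2632658 ]), np.float32(188.9785))
top green (204, array([ 0.44353643, -0.27379403], dtype=float32), array([ 0.53062493, -0.24093326]), array([ 0.40195103, -0.28948528]), np.float32(200.6728))
```

View pics/top5c.png

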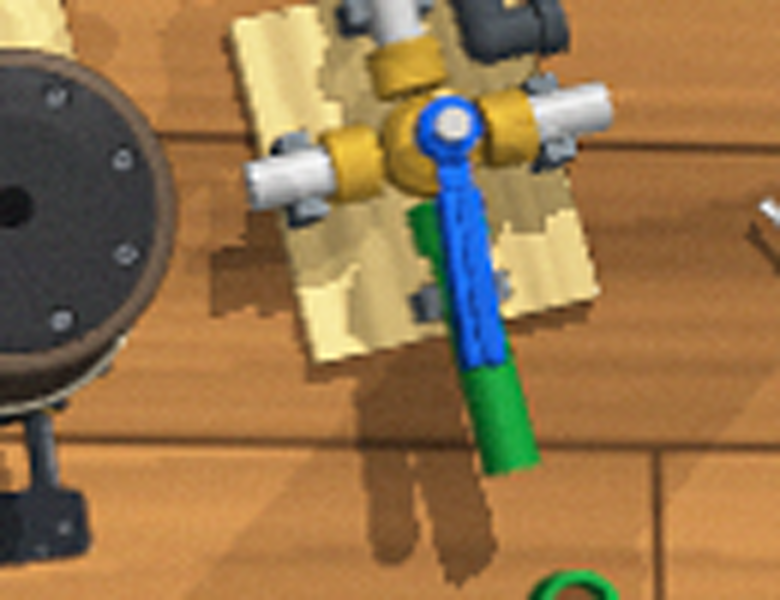

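The blue arm (pivot at (452,122), tip at (484,365)) is still about 5° short of the green pipe, whose end is at (512,465). I'll go back and push another 5°.

```bash
python3 -m creep '[[[0.2,0,0,0,0],[0.2,0,0,0,0],[0.2,0,0,0,0],[0.2,0,0,0,0],[0.2,0,0,0,0],[0,0,0.15,0,0],[0,0,0.15,0,0],[0,0,0,0,0]]]'
python3 -m creep '[[[0.05,0,0,0,0],[0.05,0,0,0,0],[0.019,0.004,0,-0.028,0],[0.019,0.004,0,-0.028,0],[0,0,0,0,0],[0,0,0,0,0]]]'
python3 - <<'E'
from h import *
rel((.5615,-.2465))
E
python3 -m creep '[[[-0.1,0,0,0,0],[0,0,-0.15,0,0],[0,0,-0.15,0,0],[-0.2,0,0,0,0],[-0.2,0,0,0,0],[-0.2,0,0,0,0],[-0.2,0,0,0,0],[-0.2,0,0,0,0]]]'
python3 - <<'E'
from h import *
from scipy.optimize import least_squares
def proj(p,X):
    K=np.array([[p['fx'],0,p['cx']],[0,p['fy'],p['cy']],[0,0,1.]])
    return cv2.projectPoints(np.array(X,float),np.array(p['rvec'],float),np.array(p['tvec'],float),K,np.array([p['k1'],0,0,0,0.]))[0][:,0]
rel((.5615,-.2465))
for c in('scene','top'):
    p=snapshot(c); save(p,c+'6.png')
    print(c,'blue',axis(p,'blue',np.array((.5,-.255)),.1,.09)[1:])
    # sleeve only, 35..115 mm from pivot
    print(c,'sleeve',axis(p,'blue',np.array((.4865,-.265)),.05,.09)[1:])
    hsv=cv2.cvtColor(p['frame'],cv2.COLOR_RGB2HSV)
    if c=='top':
        v,u=np.nonzero(cv2.inRange(hsv,(18,60,150),(30,160,255)))
        P=np.array([at(p,(a,b),.012)[:2] for a,b in zip(u,v)]); P=P[np.hypot(*(P-np.array((.562,-.247))).T)<.13]
        print(cv2.minAreaRect((P*1000).astype(np.float32)))
a=cv2.imread('pics/top6.png')[170:270,270:400]; cv2.imwrite('pics/top6c.png',cv2.resize(a,(780,600),interpolation=cv2.INTER_CUBIC))
E
```

```text
clock: 12.28
tool_pos: [0.4696, -0.2174, 0.25]
orientation: [179.6, 0.1, -81.9]
force: [-1.9, 1.0, -0.8]
opening: 0.0004
gripper_force: 0.0
clock: 12.78
tool_pos: [0.4754, -0.2445, 0.2563]
orientation: [-179.9, -0.1, -76.5]
force: [0.1, 0.5, -0.4]
opening: 0.0008
gripper_force: 0.0
R,d,th 0.08325415941852816 -0.022044385668788802 193.5 (array([ 0.4754, -0.2445,  0.2563]), array([-1.799e+02, -1.000e-01, -7.650e+01]), array([ 0.1,  0.5, -0.4]), 12.78, 0.0007926661157925338)
clock: 13.45
tool_pos: [0.4226, -0.0287, 0.316]
orientation: [-179.8, -0.0, -76.6]
force: [0.2, 1.4, -0.0]
opening: 0.0003
gripper_force: 0.0
R,d,th 0.08464387610225775 -0.24406037006934503 193.4 (array([ 0.4226, -0.0287,  0.316 ]), array([-179.8,   -0. ,  -76.6]), array([ 0.2,  1.4, -0. ]), 13.45, 0.0003487186488110187)
scene blue (array([ 0.50751865, -0.258504  ], dtype=float32), array([ 0.57622276, -0.23832121]), array([ 0.44821052, -0.2759266 ]), np.float32(196.3709))
scene sleeve (array([ 0.49219936, -0.26313317], dtype=float32), array([ 0.53373034, -0.25188055]), array([ 0.44811622, -0.27507729]), np.float32(195.16005))
top blue (array([ 0.5205378 , -0.25564784], dtype=float32), array([ 0.57447289, -0.24136305]), array([ 0.45074342, -0.27413298]), np.float32(194.83429))
top sleeve (array([ 0.49194  , -0.2632754], dtype=float32), array([ 0.53485708, -0.25342407]), array([ 0.45029284, -0.27283525]), np.float32(192.92793))
((560.6201171875, -246.135986328125), (179.96351623535156, 150.59512329101562), 13.986166954040527)
```

View pics/top6c.png

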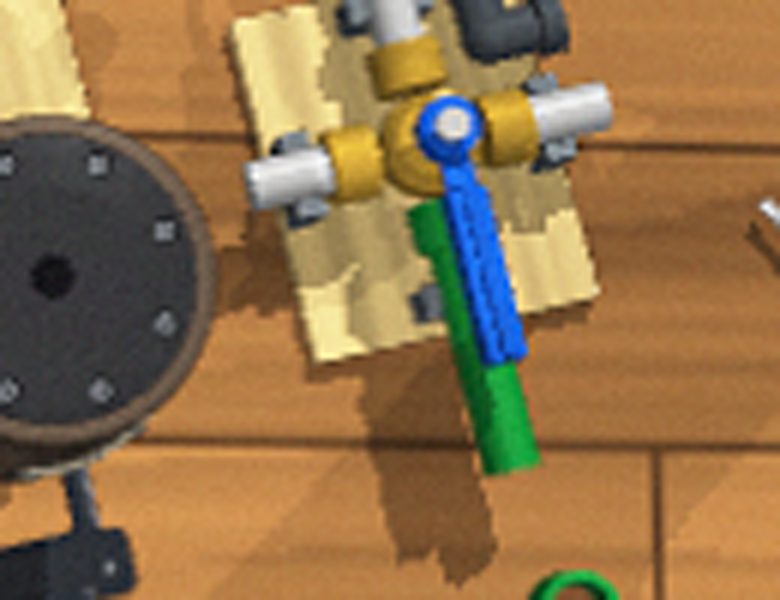

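The blue arm's edges now run parallel to the green pipe. The fits give about 194°, against a board axis of 194°. I'll do a final check of the red and yellow levers.

```bash
python3 -m creep '[[[-0.2,0,-0.05,0,0],[-0.2,0,-0.05,0,0],[-0.2,0,-0.05,0,0],[-0.2,0,-0.05,0,0],[-0.2,0,-0.05,0,0],[-0.2,0,-0.05,0,0],[-0.2,0,-0.05,0,0],[-0.2,0,-0.05,0,0]]]'
python3 - <<'E'
from h import *
p=snapshot('top'); save(p,'top7.png')
for col,c in(('red',(.53,.05)),('blue',(.5,-.255)),('yellow',(.55,.29))):
    try: print(col,axis(p,col,np.array(c),.1,.09)[1:])
    except Exception: print('-')
E
```

```text
clock: 14.22
tool_pos: [0.3473, 0.2825, 0.3967]
orientation: [-179.9, 0.1, -76.5]
force: [2.6, 0.8, -0.5]
opening: 0.0007
gripper_force: 0.0
red (array([0.5346204 , 0.04170705], dtype=float32), array([ 0.55205151, -0.0254219 ]), array([0.5198353 , 0.09864596]), np.float32(104.55629))
blue (array([ 0.5165179 , -0.25760496], dtype=float32), array([ 0.57549372, -0.24248082]), array([ 0.45084542, -0.27444642]), np.float32(194.38335))
yellow (array([0.55268925, 0.29006803], dtype=float32), array([0.58865455, 0.23398522]), array([0.51893903, 0.34269675]), np.float32(122.67161))
```

View pics/top7.png

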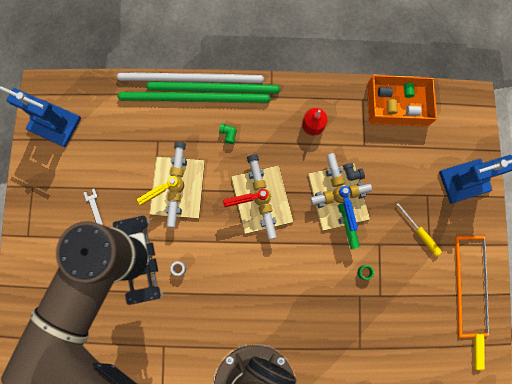

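The unobstructed top view shows red square across its pipe (tip at (225,202), fit 104.6°, stop expected at 104.6°). Blue lies along the green pipe (194.4° against 194°). Yellow is unchanged (122.7° against 122.8° at the start), and the loose items are in place.

```bash
python3 -c "
from plant import workorder; print(workorder.close_job())"
```

```text
the job is handed in; nothing more can be done
None
```

The job is handed in: the red drain lever was pushed closed to its stop first, then the blue arm was pushed in line with the green pipe (within about 0.5° by the camera), and the yellow lever and loose items were left where they were.

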